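# Make up the glaze-test kit and the slip-decorating kit

### The arm

A 6-joint arm with a two-finger parallel gripper is mounted at the origin on the work surface; the furniture and walls round the work are solid. World frame = base frame: x ahead of the robot, y to its left, z up, the work surface at z = 0. Lengths are in m, angles in rad, forces in N, time in s.
With the tool pointing down it reaches from about 0.4 to 0.825 m from the base axis. Payload 7 kg.
Tool frame: the origin (TCP) lies at the very end of the fingers, on their centre line; the grasp point (between the pads) lies 19 mm behind it; z points along the fingers, y is the line along which they close (so a half turn about z gives the same grasp; the last joint's range is limited). The gripper opens to 88 mm and grips with 3 to 60 N. Pads are 19 mm wide; open, the fingers measure 130 mm over their backs; the gripper's body (78 mm by 193 mm) begins 47 mm behind the grasp point.
Start: joints at [1.525, 0.359, 0.012, 0, -1.224, -0.288], TCP at [0.221, 0.638, 0.227] pointing down, gripper open.
Joint ranges: [-3.07, 3.07], [-1.43, 2.12], [-1.02, 1.25], [-3.03, 1.67], [-3.05, -0], [-3.03, 3.03]. Speed limits (rad/s): [2.39, 2.39, 3.01, 3.14, 3.14, 3.14].

### API

Orientations are given as a unit quaternion [w, x, y, z].
In Python, from station import bot gives the robot as it stands.
- The arm moves only by the tool play_rows, never from a script. Its argument "steps" is a list of rows, each a list of 5 numbers: the closure, from 0 (fully open) to 1 (shut), then the shift along the tool's x, y, z in m, then the turn about the tool's z in rad. A call has 1 to 12 rows; each row is the pose to reach, as a shift and turn from the pose commanded when the call began, along the tool's axes at that moment; what a row does not reach only later rows make up. A row lasts 1/12 s, in which the tool goes at most 41.7 mm and 7.16 degrees, less where a joint would pass 70% of its speed; a pose out of reach is approached as far as the arm can. A call with a gripper value outside its range is refused whole. The fingers move at their own pace and stop on an object; the grip force is fixed at half the most. Time passes only in rows, so rows that repeat a pose let the fingers close. It gives the time, the measured TCP pose, the force, the opening and the grip force at its end, in the units of the state.
- bot.sense(): the state, without advancing time (a new reading comes with each control period).
- bot.capture(name): name is "scene" or "top" or "wrist"; returns the picture (384x512x3 uint8, red, green, blue); there is no depth.
- bot.get_calibration(name): a dict with "fov_y" (degrees; the focal length in pixels is half the picture's height over the tangent of half this angle, whatever the lens; pixels are square), "cx", "cy" (the principal point, pixels), "origin" and "orientation" of the camera in the world. Camera axes: x right, y up, looking along -z (the intrinsics and any distortion apply to the point x, -y, -z); pixel columns grow to the right and rows downward; lengths in m; the calibration is good to about 2 mm. A picture is of the moment at which its call begins: read the wrist's pose just before it. get_calibration takes no time and is no camera call; for the wrist camera it gives the pose at the moment of the call.
- bot.hand_in(): hands the job in; it is judged then, once.
The state is a dict: "t": time; "qpos": joint angles; "dq": joint speeds; "effort": joint torques, N m; "eef_pos": TCP position; "tcp_rot": TCP orientation; "contact_force": force on the tool from outside, world axes, zero at the start; "torque": the same for the moment, N m; "width": finger opening in m; "grasp_force": force on a finger pad.
Only numpy, scipy, OpenCV 4.12 (cv2) and the standard library are available. Lean on these libraries where they do the work, as an engineer would, in place of code of your own. Each camera call takes 0.05 s, during which the arm holds its last target. There are 200 camera calls.

### The job

Make up two kits from the row of stock at the back of the bench. Glaze-test kit, in the two-bay wooden tray: stand the tallest of the three screw-cap pots in the square well and lay the test tile lengthwise in the middle of the open-sided flat bay. Slip-decorating kit, in the three-bay tray: stand the shortest screw-cap pot and the open, straight-sided slip cup in the two square wells (either way round) and lay the wooden rib lengthwise in the middle of the open-sided flat bay between them; set everything down without dropping it or knocking a vessel over, and leave the middle-sized pot and the round-bellied pot standing where they are.

Things in the scene. Friction and masses are not known exactly. Their poses are not given: they have to be found in the camera images.
- two_bay_tray: Fixed wooden tray, two bays, 192 mm long (y axis) x 96 mm. Origin: centre of underside. Floor top 6 mm above it; walls 6 mm thick, tops at 14 mm. Square well (84 mm clear each way, 4 walls, cork pad) centred 48 mm toward +y; flat bay (90 mm between cross walls, no walls along the tray's long sides, so fingers pass) centred 45 mm toward -y.
- three_bay_tray: Fixed wooden tray, three bays, 312 mm long (y axis) x 96 mm. Origin: centre of underside. Floor top 6 mm above it; walls 6 mm thick, tops at 14 mm. Two square wells (84 mm clear each way, 4 walls, cork pad) centred 108 mm toward +y and -y; flat bay (120 mm between cross walls, no walls along the tray's long sides, so fingers pass) centred on the origin.
- tall_pot_center (a point): Tallest of the three round screw-cap glaze pots, 90 mm high, body 44 mm across (screw cap 39 mm across, the top 10 mm); its origin is on its axis half-way up, z up. Goes in the two-bay tray's well.
- tile_center (a point): Glazed ceramic test tile lying flat, 60 x 41 mm, 14 mm thick over the bevelled glaze (take it by its lower 10 mm); origin at its middle, 6 mm above its underside; its x axis is the long (60 mm) side, y the short (41 mm) side, z up. Goes in the two-bay tray's flat bay.
- short_pot_center (a point): Shortest of the three screw-cap glaze pots, 61 mm high, body 53 mm across (cap 48 mm across); its origin is on its axis half-way up, z up. Goes in a well of the three-bay tray.
- slip_cup_center (a point): Open straight-sided, slightly tapering pale cup, 66 mm high, 66 mm across the rim and 57 mm at the foot, wall about 4 mm, empty and light (50 g); its origin is on its axis half-way up, z up. Goes in a well of the three-bay tray.
- rib_center (a point): Flat wooden kidney rib, 100 x 40 mm, 8 mm thick, lying flat; origin at its middle, half-way up (4 mm above its underside); its y axis is the long side, x the short (40 mm) side. Goes in the three-bay tray's flat bay.
- middle_pot_center (a point): Middle-sized screw-cap glaze pot, 72 mm high, body 58 mm across; its origin is on its axis half-way up, z up. Stays in the stock where it stands.
- belly_pot_center (a point): Small open round-bellied clay pot, 59 mm high, 64 mm across the belly, narrower at mouth and foot; its origin is on its axis half-way up, z up. Stays in the stock where it stands.
Not all that is in view belongs to the job. Leave any green look-alike of the part that bears slip_cup_center alone.

How it is judged:
At the end, for the whole second after the job is handed in: Tall pot upright in the two-bay well, tile flat in its flat bay; short pot and cup upright in the three-bay wells, rib flat in its flat bay. Pots, cup within 21 mm of centre each way; tile, rib within 15 mm and 15 degrees lengthwise. All released, at rest; other two pots within 15 mm (linear speed of each of tall_pot, tile, short_pot, slip_cup, rib below 0.02 m/s and contact force between each of tall_pot, tile, short_pot, slip_cup, rib and the fingers below 0.05 N and angle between each of tall_pot_center, tile_center, short_pot_center, slip_cup_center, rib_center's own z axis and vertical below 0.08 rad and z of tall_pot_center in the frame of two_bay_tray between 0.047 and 0.055 m and x of tall_pot_center in the frame of two_bay_tray between -0.021 and 0.021 m and y of tall_pot_center in the frame of two_bay_tray between 0.027 and 0.069 m and z of tile_center in the frame of two_bay_tray between 0.008 and 0.016 m and x of tile_center in the frame of two_bay_tray between -0.015 and 0.015 m and y of tile_center in the frame of two_bay_tray between -0.06 and -0.03 m and angle between the x axis of tile_center and the y axis of two_bay_tray, either way round below 0.26 rad and z of short_pot_center in the frame of three_bay_tray between 0.0325 and 0.0405 m and x of short_pot_center in the frame of three_bay_tray between -0.021 and 0.021 m and (y of short_pot_center in the frame of three_bay_tray between -0.129 and -0.087 m or y of short_pot_center in the frame of three_bay_tray between 0.087 and 0.129 m) and z of slip_cup_center in the frame of three_bay_tray between 0.035 and 0.043 m and x of slip_cup_center in the frame of three_bay_tray between -0.021 and 0.021 m and (y of slip_cup_center in the frame of three_bay_tray between -0.129 and -0.087 m or y of slip_cup_center in the frame of three_bay_tray between 0.087 and 0.129 m) and z of rib_center in the frame of three_bay_tray between 0.006 and 0.014 m and x of rib_center in the frame of three_bay_tray between -0.015 and 0.015 m and y of rib_center in the frame of three_bay_tray between -0.015 and 0.015 m and angle between the y axis of rib_center and the y axis of three_bay_tray, either way round below 0.26 rad and distance of each of middle_pot_center, belly_pot_center from where it was at the start of the episode below 0.015 m and angle between each of middle_pot_center, belly_pot_center's own z axis and vertical below 0.1 rad); the robot touches nothing.
It fails at once if a pot or cup is knocked over or tipped far (angle between any of tall_pot_center, short_pot_center, slip_cup_center, middle_pot_center, belly_pot_center's own z axis and vertical above 0.7 rad).
It fails at once if a thing is dropped (falls freely from more than about 4 cm) ((linear speed of tall_pot above 0.85 m/s and contact force between tall_pot and the fingers below 0.01 N) or (linear speed of tile above 0.85 m/s and contact force between tile and the fingers below 0.01 N) or (linear speed of short_pot above 0.85 m/s and contact force between short_pot and the fingers below 0.01 N) or (linear speed of slip_cup above 0.85 m/s and contact force between slip_cup and the fingers below 0.01 N) or (linear speed of rib above 0.85 m/s and contact force between rib and the fingers below 0.01 N)).
It fails at once if a pot that should stay in the stock is moved (distance of any of middle_pot_center, belly_pot_center from where it was at the start of the episode above 0.03 m).
It also fails if it takes over 144 s, if anything falls off the work surface, if the arm or the gripper's body presses on something with over 40 N, if the wrist force passes 120 N, or if a joint passes its speed limit or range.

## Working session

There is one attempt and no reset: what is moved stays moved. The work goes in short steps, Python scripts to look and compute and a tool call to move; the robot and the scene stay as the last step left them, time stands still between calls to the robot, and variables do not carry over. Pictures are saved under pics/ and viewed, at most 14 in all, crops included, and the job is handed in when it is done.

Besides the shell and the picture viewer there is one more tool, called after "Request:" as name(argument=value, ...), one argument or row to a line, values as JSON. play_rows: Moves the arm, as the interface text tells. Its arguments: {"type":"object","properties":{"steps":{"type":"array"}},"required":["steps"]}

```bash
ls; mkdir -p pics; python3 - <<'E'
from station import bot
import cv2
for n in ("scene","top"):
    im=bot.capture(n); cv2.imwrite(f"pics/{n}0.png",im[:,:,::-1]); print(n,bot.get_calibration(n))
print(bot.get_calibration("wrist"))
s=bot.sense(); print({k:s[k] for k in("t","eef_pos","tcp_rot","width","contact_force")})
E
```

```text
pics
scene {'fov_y': 52.4360306611034, 'cx': 256.2683243663251, 'cy': 193.95560074604654, 'origin': array([-0.1793809 , -0.70114835,  0.91874432]), 'orientation': array([ 0.85172567,  0.38913548, -0.14941387, -0.31750977])}
top {'fov_y': 46.96339211823778, 'cx': 252.42431512084315, 'cy': 187.40471180243296, 'origin': array([0.27134013, 0.05414948, 1.1793956 ]), 'orientation': array([ 0.711836  ,  0.04853525, -0.07086317, -0.69707407])}
{'fov_y': 68.1958113133927, 'cx': 256.9730528689609, 'cy': 194.51493483973624, 'origin': array([0.290299  , 0.61312782, 0.38462175]), 'orientation': array([-0.57410226,  0.08126516, -0.11197103,  0.80700995])}
{'t': 0.1, 'eef_pos': array([0.22102216, 0.63731415, 0.22570272]), 'tcp_rot': array([ 7.65011357e-04,  9.86098844e-01, -1.66158006e-01, -3.28853511e-05]), 'width': 0.08732250930182726, 'contact_force': array([-0.74080067,  0.30541061, -0.47855934])}
```

View pics/top0.png

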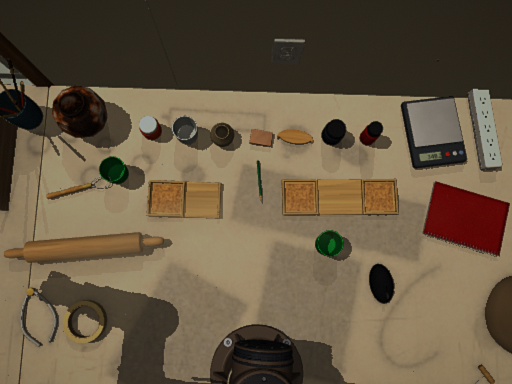

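View pics/scene0.png

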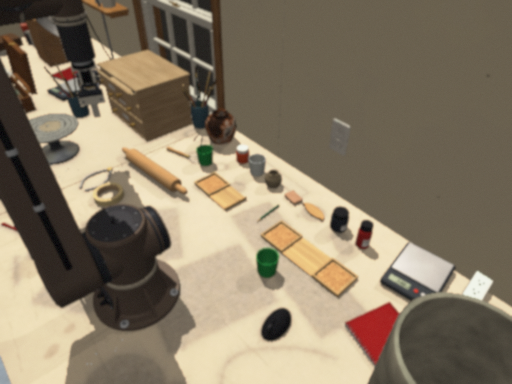

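The two-bay tray centres near (185,199) and the three-bay tray near (340,197) in the top view. The back row, left to right in that view:

| Item | Pixel |
|---|---|
| white-capped red pot | (150,127) |
| grey cup | (185,129) |
| belly pot | (222,133) |
| tile | (262,137) |
| rib | (295,137) |
| black pot | (334,132) |
| slim red pot | (371,132) |

Two green cups are look-alikes. Next I'll cast rays and zoom in.

```bash
cat > h.py <<'E'
import numpy as np, cv2
from scipy.spatial.transform import Rotation as R
from station import bot
def cam(n):
    c=bot.get_calibration(n); q=c["orientation"]
    return dict(o=np.array(c["origin"]),R=R.from_quat(q,scalar_first=True).as_matrix(),f=192/np.tan(np.radians(c["fov_y"])/2),cx=c["cx"],cy=c["cy"])
def ray(c,u,v):
    d=np.array([(u-c["cx"])/c["f"],-(v-c["cy"])/c["f"],-1.]); return c["R"]@d
def onz(c,u,v,z=0.):
    d=ray(c,u,v); return (c["o"]+d*(z-c["o"][2])/d[2]).round(4)
def proj(c,p):
    q=c["R"].T@(np.array(p)-c["o"]); return (c["cx"]-c["f"]*q[0]/q[2], c["cy"]+c["f"]*q[1]/q[2])
E
python3 - <<'E'
from h import *
t=cam("top"); s=cam("scene")
print("base",proj(t,[0,0,0]),proj(s,[0,0,0]),"tcp",proj(t,[.221,.637,.226]),proj(s,[.221,.637,.226]))
print("wall foot",onz(t,100,88),onz(t,400,94))
im=cv2.imread("pics/top0.png")
cv2.imwrite("pics/topc.png",cv2.resize(im[105:225,130:405],None,fx=2.9,fy=2.9,interpolation=cv2.INTER_CUBIC))
for n,u,v,z in [("short",150,123,.061),("cup",185,126,.066),("belly",222,131,.059),("tile",262,137,.014),("rib",295,137,.008),("mid",334,128,.072),("tall",373,128,.09)]: print(n,onz(t,u,v,z))
for q in [(148,181),(222,183),(221,218),(148,216),(282,180),(397,181),(398,214),(283,214)]: print(q,onz(t,*q,.014))
E
```

```text
base (np.float64(256.38200420380355), np.float64(371.9152589865208)) (np.float64(137.13415231896664), np.float64(291.663446794825)) tcp (np.float64(-45.112822571138196), np.float64(282.2281909829302)) (np.float64(95.47103267565564), np.float64(108.92461130632422))
wall foot [0.7436 0.448  0.    ] [ 0.7524 -0.3962  0.    ]
short [0.627  0.2912 0.061 ]
cup [0.6199 0.1992 0.066 ]
belly [0.6112 0.103  0.059 ]
tile [ 0.611  -0.0046  0.014 ]
rib [ 0.6152 -0.0958  0.008 ]
mid [ 0.6237 -0.1901  0.072 ]
tall [ 0.6209 -0.2876  0.09  ]
(148, 181) [0.4814 0.2974 0.014 ]
(222, 183) [0.4807 0.1006 0.014 ]
(221, 218) [0.3868 0.1005 0.014 ]
(148, 216) [0.388 0.292 0.014]
(282, 180) [ 0.4928 -0.0602  0.014 ]
(397, 181) [ 0.4977 -0.373   0.014 ]
(398, 214) [ 0.4077 -0.3723  0.014 ]
(283, 214) [ 0.401  -0.0635  0.014 ]
```

View pics/topc.png

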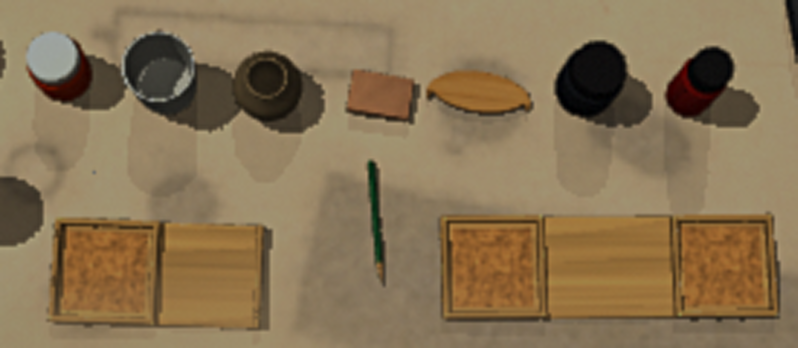

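Request:
play_rows(
  steps=[
    [0,0.04,0.035,-0.054,0.1],
    [0,0.07,0.06,-0.054,0.22],
    [0,0.1,0.085,-0.054,0.34],
    [0,0.13,0.11,-0.054,0.46],
    [0,0.16,0.135,-0.054,0.58],
    [0,0.19,0.16,-0.054,0.7],
    [0,0.22,0.185,-0.054,0.82],
    [0,0.25,0.21,-0.054,0.94],
    [0,0.28,0.235,-0.054,1.06],
    [0,0.31,0.26,-0.054,1.18],
    [0,0.34,0.285,-0.054,1.238],
    [0,0.37,0.31,-0.054,1.238],
  ],
)

```text
t: 1.1
eef_pos: [0.4696, 0.2215, 0.2806]
tcp_rot: [0.0, -0.705, 0.709, 0.0]
contact_force: [1.3, 1.0, 0.1]
width: 0.088
grasp_force: 0.0
```

```bash
cat >> h.py <<'E'
def pose():
    s=bot.sense(); r=R.from_quat(s["tcp_rot"],scalar_first=True).as_matrix()
    print("t",round(s["t"],2),"tcp",np.round(s["eef_pos"],4),"yaw",round(np.arctan2(r[1,0],r[0,0]),3),"w",round(s["width"],4),"g",round(s["grasp_force"],1),"F",np.round(s["contact_force"],1),"q",np.round(s["qpos"],2)); return s,r
def go(x,y,z,yaw=-np.pi/2):
    s,r=pose(); d=r.T@(np.array([x,y,z])-s["eef_pos"]); print("shift",d.round(4),"turn",round(np.arctan2(r[1,0],r[0,0])-yaw,3))
def shot(n,f):
    c=cam(n); im=bot.capture(n)[:,:,::-1].copy(); cv2.imwrite(f"pics/{f}.png",im); return c,im
E
python3 -c "
from h import *
go(.5,.15,.28)
c,im=shot('wrist','w1'); print(c)"
```

```text
t 1.1 tcp [0.4696 0.2215 0.2806] yaw -1.576 w 0.088 g 0.0 F [1.3 1.  0.1] q [ 0.82  0.07 -0.24 -0.   -1.26 -0.82]
shift [ 0.0714 -0.0308  0.0006] turn -0.005
{'o': array([0.46877203, 0.14748419, 0.43946348]), 'R': array([[-9.99988140e-01, -4.86660149e-03, -1.89007804e-04],
       [ 4.73356646e-03, -9.62056892e-01, -2.72807864e-01],
       [ 1.14581090e-03, -2.72805523e-01,  9.62068518e-01]]), 'f': np.float64(283.6051446692795), 'cx': 256.9730528689609, 'cy': 194.51493483973624}
```

View pics/w1.png

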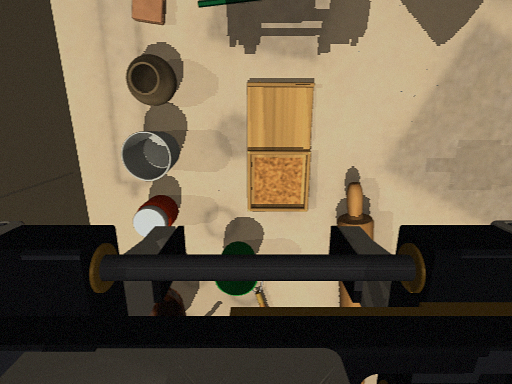

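The wrist view has −y up and +x left:

- Two-bay tray spans (247..314, 79..211).
- Cup rim is at (147,155).
- Belly pot is at (152,80).
- White cap is at (152,222).

I'll measure with masks.

```bash
cat >> h.py <<'E'
def blobs(im,roi,smin=0,smax=255,vmin=0,vmax=255,hmin=0,hmax=180,amin=60):
    x0,y0,x1,y1=roi; hsv=cv2.cvtColor(im[y0:y1,x0:x1],cv2.COLOR_BGR2HSV)
    m=cv2.inRange(hsv,(hmin,smin,vmin),(hmax,smax,vmax))
    cs,_=cv2.findContours(m,cv2.RETR_EXTERNAL,cv2.CHAIN_APPROX_NONE)
    return [c+np.array([[x0,y0]]) for c in cs if cv2.contourArea(c)>amin]
def rect(c,cnt,z):
    p=np.array([onz(c,*q,z)[:2] for q in cnt[:,0]+0.0],np.float32); r=cv2.minAreaRect(p)
    b=cv2.boxPoints(r); e=max((b[1]-b[0],b[2]-b[1]),key=np.linalg.norm)
    return np.round(r[0],4),np.round(sorted(r[1]),4),"long-axis yaw deg",round((np.degrees(np.arctan2(e[1],e[0])))%180,1)
E
python3 - <<'E'
from h import *
im=cv2.imread("pics/w1.png"); c=cam("wrist")
hsv=cv2.cvtColor(im,cv2.COLOR_BGR2HSV)
for q in [(280,110),(280,180),(220,120),(330,120),(152,15),(150,220),(170,205),(160,150),(125,155),(147,130),(110,110),(115,230),(268,195)]: print(q,hsv[q[1],q[0]])
for q in [(248,79),(314,80),(308,211),(247,209)]: print(q,onz(c,*q,.014))
print("cork",onz(c,280,181,.006))
# rough circles
for n,u,v,z in [("cuprim",147.5,155,.066),("belly",152,78,.059),("cap",152,222,.061),("green",240,262,.066)]: print(n,onz(c,u,v,z))
t=cam("top"); im=cv2.imread("pics/top0.png"); hsv=cv2.cvtColor(im,cv2.COLOR_BGR2HSV)
for q in [(340,197),(300,197),(262,137),(295,137),(260,200),(340,225),(185,175),(340,165)]: print(q,hsv[q[1],q[0]])
E
```

```text
(280, 110) [ 17 154 189]
(280, 180) [ 15 172 182]
(220, 120) [ 18  83 188]
(330, 120) [ 19  75 203]
(152, 15) [ 14 147 172]
(150, 220) [ 49  10 208]
(170, 205) [  3 197  62]
(160, 150) [21 39 86]
(125, 155) [26 36 49]
(147, 130) [16 88 90]
(110, 110) [ 18  82 180]
(115, 230) [20 89 66]
(268, 195) [ 15 176 200]
(248, 79) [0.4828 0.095  0.014 ]
(314, 80) [0.3905 0.0967 0.014 ]
(308, 211) [0.3902 0.2904 0.014 ]
(247, 209) [0.4869 0.2866 0.014 ]
cork [0.4348 0.2433 0.006 ]
cuprim [0.6148 0.1936 0.066 ]
belly [0.6015 0.0984 0.059 ]
cap [0.6207 0.2896 0.061 ]
green [0.4963 0.3509 0.066 ]
(340, 197) [ 18 158 144]
(300, 197) [ 15 176 152]
(262, 137) [ 13 145 134]
(295, 137) [ 16 172 151]
(260, 200) [ 19  87 106]
(340, 225) [ 17  76 127]
(185, 175) [ 17  81 133]
(340, 165) [ 19  82 161]
```

Request:
play_rows(
  steps=[
    [0,0.035,-0.005,0,0],
    [0,0.07,-0.01,0,0],
    [0,0.105,-0.015,0,0],
    [0,0.14,-0.02,0,0],
    [0,0.175,-0.025,0,0],
    [0,0.2,-0.03,0,0],
    [0,0.2,-0.03,0,0],
    [0,0.2,-0.03,0,0],
    [0,0.2,-0.03,0,0],
  ],
)

```text
t: 1.9
eef_pos: [0.4988, 0.0236, 0.2803]
tcp_rot: [-0.0, -0.707, 0.708, 0.0]
contact_force: [0.0, 0.7, -0.6]
width: 0.0874
grasp_force: 0.0
```

```bash
python3 - <<'E'
from h import *
pose(); c,im=shot('wrist','w2')
for cnt in blobs(im,(0,0,512,225),smin=115,vmin=100,amin=300): print(cv2.boundingRect(cnt),rect(c,cnt,.01))
E
```

```text
t 1.9 tcp [0.4988 0.0236 0.2803] yaw -1.572 w 0.0874 g 0.0 F [ 0.   0.7 -0.6] q [ 0.44  0.03 -0.28 -0.   -1.26 -0.44]
(267, 215, 60, 10) (array([0.4343, 0.1135]), array([0.0155, 0.095 ]), 'long-axis yaw deg', np.float32(179.7))
(168, 126, 29, 43) (array([ 0.611, -0.002]), array([0.04  , 0.0584]), 'long-axis yaw deg', np.float32(81.4))
(159, 43, 28, 75) (array([ 0.6169, -0.0959]), array([0.0382, 0.0982]), 'long-axis yaw deg', np.float32(85.7))
(258, 37, 69, 71) (array([ 0.4484, -0.1066]), array([0.0904, 0.0964]), 'long-axis yaw deg', np.float32(2.5))
(257, 0, 71, 33) (array([ 0.4509, -0.1761]), array([0.0378, 0.0931]), 'long-axis yaw deg', np.float32(179.9))
```

View pics/w2.png

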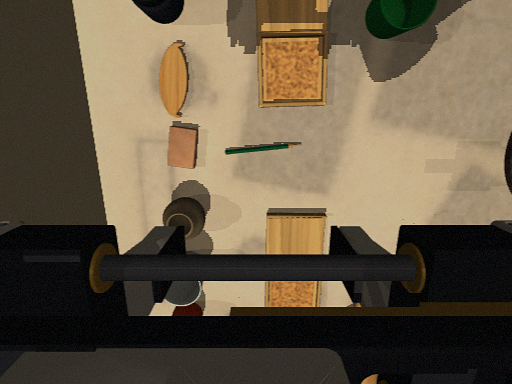

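Request:
play_rows(
  steps=[
    [0,0.035,0,0,0],
    [0,0.07,0,0,0],
    [0,0.105,0,0,0],
    [0,0.14,0,0,0],
    [0,0.175,0,0,0],
    [0,0.2,0,0,0],
    [0,0.2,0,0,0],
    [0,0.2,0,0,0],
    [0,0.2,0,0,0],
  ],
)

```text
t: 2.7
eef_pos: [0.4989, -0.1755, 0.2804]
tcp_rot: [-0.0, -0.707, 0.707, 0.0]
contact_force: [0.1, -0.1, -0.8]
width: 0.0877
grasp_force: 0.0
```

```bash
python3 - <<'E'
from h import *
pose(); c,im=shot('wrist','w3')
for cnt in blobs(im,(0,0,512,225),smin=115,vmin=80,amin=150): print(cv2.boundingRect(cnt),rect(c,cnt,.01))
E
```

```text
t 2.7 tcp [ 0.4989 -0.1755  0.2804] yaw -1.571 w 0.0877 g 0.0 F [ 0.1 -0.1 -0.8] q [ 0.03  0.08 -0.22 -0.   -1.26 -0.03]
(171, 184, 25, 41) (array([ 0.6158, -0.1114]), array([0.0386, 0.0686]), 'long-axis yaw deg', np.float32(86.6))
(258, 176, 62, 49) (array([ 0.448 , -0.1176]), array([0.0796, 0.0966]), 'long-axis yaw deg', np.float32(0.2))
(363, 145, 50, 48) (array([ 0.298 , -0.1683]), array([0.0731, 0.0749]), 'long-axis yaw deg', np.float32(0.0))
(253, 16, 72, 161) (array([ 0.4528, -0.2664]), array([0.0969, 0.2162]), 'long-axis yaw deg', np.float32(91.7))
```

View pics/w3.png

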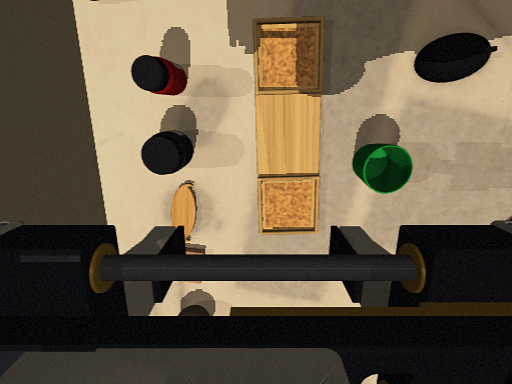

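Tray 3 spans (253..325, 16) to (259..319, 233). The tall red pot's cap is at about (150,73), the middle black pot at (166,152), and the green look-alike's rim at (387,168).

```bash
python3 - <<'E'
from h import *
im=cv2.imread("pics/w3.png"); c=cam("wrist")
P=np.array([onz(c,*q,.014) for q in [(253.5,17),(325,17),(259,234),(319,233)]]); print(P,P.mean(0))
print("cap",onz(c,150,73,.09),"capdia",onz(c,132.5,73,.09)-onz(c,168.5,73,.09))
print("green",onz(c,387,168,.07),"greenfoot edge",onz(c,355,150,0))
hsv=cv2.cvtColor(im,cv2.COLOR_BGR2HSV)
print(hsv[73,130:192,2].tolist()); print(hsv[50:100,150,2].tolist()); print(hsv[60:98,178,0].tolist(),hsv[60:98,178,1].tolist())
# tall red body mask
for cnt in blobs(im,(120,40,200,110),smax=255,vmax=75,amin=200): print(cv2.boundingRect(cnt),cv2.minAreaRect(cnt))
for cnt in blobs(im,(120,115,200,180),smax=255,vmax=60,amin=200): print(cv2.boundingRect(cnt),cv2.minAreaRect(cnt))
E
python3 -c "
import cv2;im=cv2.imread('pics/w3.png')[35:180,100:220]
im=cv2.convertScaleAbs(im,alpha=2.5);cv2.imwrite('pics/w3c.png',cv2.resize(im,None,fx=4,fy=4,interpolation=cv2.INTER_CUBIC))"
```

```text
[[ 0.5028 -0.3729  0.014 ]
 [ 0.4081 -0.373   0.014 ]
 [ 0.4947 -0.062   0.014 ]
 [ 0.3974 -0.0638  0.014 ]] [ 0.45075  -0.217925  0.014   ]
cap [ 0.6203 -0.2943  0.09  ] capdia [0.0411 0.     0.    ]
green [ 0.3266 -0.1809  0.07  ] greenfoot edge [ 0.3469 -0.196   0.    ]
[205, 122, 13, 22, 26, 26, 25, 27, 21, 22, 26, 27, 26, 24, 23, 26, 27, 24, 23, 31, 30, 29, 23, 28, 32, 28, 22, 27, 21, 28, 26, 30, 18, 13, 12, 10, 10, 11, 26, 52, 65, 79, 81, 57, 56, 53, 55, 54, 54, 54, 43, 53, 52, 47, 47, 80, 97, 87, 166, 208, 203, 200]
[217, 216, 215, 215, 225, 210, 12, 32, 24, 28, 23, 27, 26, 27, 27, 26, 24, 22, 32, 25, 25, 24, 26, 30, 26, 27, 21, 29, 19, 30, 22, 27, 23, 22, 24, 26, 27, 25, 30, 25, 12, 95, 206, 221, 217, 216, 217, 216, 214, 216]
[18, 18, 17, 18, 14, 6, 14, 18, 175, 0, 178, 3, 2, 3, 179, 179, 0, 179, 2, 178, 4, 177, 1, 1, 179, 3, 1, 4, 1, 1, 3, 177, 1, 179, 17, 19, 18, 18] [80, 82, 82, 82, 98, 110, 52, 45, 30, 255, 250, 209, 240, 217, 231, 210, 255, 209, 216, 224, 246, 217, 246, 215, 210, 247, 207, 243, 219, 255, 235, 232, 255, 255, 92, 75, 76, 76]
(131, 55, 57, 40) ((158.89434814453125, 74.73019409179688), (56.4537239074707, 34.891963958740234), 10.61965560913086)
(142, 131, 52, 44) ((167.70001220703125, 151.40000915527344), (41.59086608886719, 51.87677764892578), 63.43495178222656)
```

View pics/w3c.png

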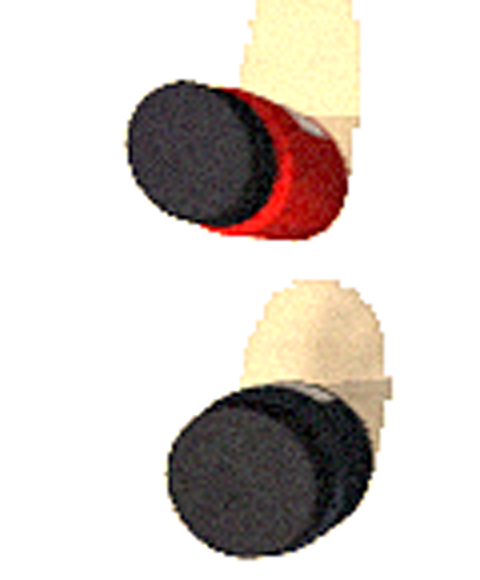

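Request:
play_rows(
  steps=[
    [0,-0.03,-0.02,0.01,0.05],
    [0,-0.06,-0.04,0.025,0.1],
    [0,-0.09,-0.06,0.04,0.15],
    [0,-0.12,-0.08,0.055,0.15],
    [0,-0.15,-0.1,0.075,0.15],
    [0,-0.1735,-0.112,0.1,0.15],
    [0,-0.1735,-0.112,0.135,0.15],
    [0,-0.1735,-0.112,0.17,0.15],
    [0,-0.1735,-0.112,0.2,0.15],
    [0,-0.1735,-0.112,0.225,0.15],
    [0,-0.1735,-0.112,0.24,0.15],
    [0,-0.1735,-0.112,0.24,0.15],
  ],
)

```text
t: 3.75
eef_pos: [0.6083, -0.0018, 0.0369]
tcp_rot: [-0.003, -0.652, 0.758, 0.002]
contact_force: [-0.7, -0.2, 0.5]
width: 0.088
grasp_force: 0.0
```

```bash
python3 - <<'E'
from h import *
go(.611,-.002,.003,np.radians(-98.6))
E
```

```text
t 3.75 tcp [ 0.6083 -0.0018  0.0369] yaw -1.72 w 0.088 g 0.0 F [-0.7 -0.2  0.5] q [ 0.32  0.44 -0.35 -0.   -0.79 -0.47]
shift [-0.0003 -0.0029  0.0339] turn 0.001
```

Request:
play_rows(
  steps=[
    [0,0,0,0.015,0],
    [0,0,0,0.027,0],
    [0,0,0,0.034,0],
    [0,0,0,0.034,0],
    [0,0,0,0.034,0],
  ],
)

```text
t: 4.17
eef_pos: [0.611, -0.0027, 0.0069]
tcp_rot: [-0.0, -0.652, 0.758, -0.0]
contact_force: [0.2, 0.7, -0.3]
width: 0.0879
grasp_force: 0.0
```

Settled accurately. Lower another 3.5 mm, grip and lift.

Request:
play_rows(
  steps=[
    [0,0,0,0.0035,0],
    [0.5,0,0,0.0035,0],
    [1,0,0,0.0035,0],
    [1,0,0,0.0035,0],
    [1,0,0,0.0035,0],
    [1,0,0,0.0035,0],
    [1,0,0,0.0035,0],
    [1,0,0,0.0035,0],
    [1,0,0,-0.01,0],
    [1,0,0,-0.03,0],
    [1,0,0,-0.06,0],
    [1,0,0,-0.09,0],
  ],
)

```text
t: 5.17
eef_pos: [0.6102, -0.0033, 0.0968]
tcp_rot: [-0.001, -0.652, 0.758, 0.0]
contact_force: [0.8, 0.2, 0.1]
width: 0.02
grasp_force: 0.0
```

```bash
python3 - <<'E'
from h import *
go(.437,.147,.1,np.radians(-89.4))
E
```

```text
t 5.17 tcp [ 0.6102 -0.0033  0.0968] yaw -1.722 w 0.02 g 0.0 F [0.8 0.2 0.1] q [ 0.31  0.37 -0.3  -0.   -0.91 -0.47]
shift [-0.1225  0.1938 -0.0029] turn -0.161
```

Request:
play_rows(
  steps=[
    [0,0.0,0,-0.02,0],
    [0,-0.04,0,-0.04,0],
    [0,-0.08,0,-0.06,0],
    [0,-0.12,0,-0.08,0],
    [0,-0.14,0,-0.09,0],
    [0,-0.14,0,-0.09,0],
    [0,-0.14,0,-0.09,0],
    [0,-0.14,0,-0.09,0],
  ],
)

```text
t: 5.83
eef_pos: [0.6314, 0.1353, 0.186]
tcp_rot: [-0.0, -0.652, 0.758, 0.0]
contact_force: [-0.8, -1.1, -0.4]
width: 0.0676
grasp_force: 0.0
```

```bash
python3 - <<'E'
from h import *
pose(); c,im=shot('wrist','w4')
for cnt in blobs(im,(0,0,250,225),smin=115,vmin=80,amin=150): print(cv2.boundingRect(cnt),rect(c,cnt,.01))
E
```

```text
t 5.83 tcp [0.6314 0.1353 0.186 ] yaw -1.721 w 0.0676 g 0.0 F [-0.8 -1.1 -0.4] q [ 0.51  0.34 -0.11 -0.   -1.12 -0.66]
(239, 19, 11, 63) (array([ 0.6234, -0.0047]), array([0.0109, 0.0606]), 'long-axis yaw deg', np.float32(80.9))
```

View pics/w4.png

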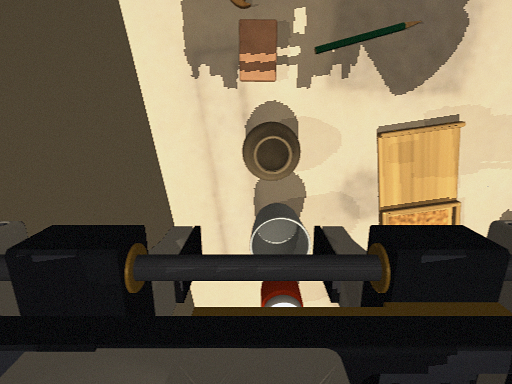

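The tile is still lying at about (258,50). The fingers are slow (about 72 mm/s) and I lifted too early. I'll re-measure and retry with a longer close.

```bash
python3 - <<'E'
from h import *
c=cam("wrist"); im=cv2.imread("pics/w4.png")
for cnt in blobs(im,(225,12,290,90),smin=115,vmin=60,hmax=15,amin=150): print(cv2.boundingRect(cnt),rect(c,cnt,.01))
P=np.array([onz(c,*q,.012) for q in [(239,19),(277,19),(277,81),(239,81)]]);print(P,P.mean(0))
go(*P.mean(0)[:2],.0035,np.radians(-98.6))
E
```

```text
(239, 19, 38, 63) (array([ 0.6087, -0.0031]), array([0.0401, 0.0605]), 'long-axis yaw deg', np.float32(81.3))
[[ 0.6233 -0.0353  0.012 ]
 [ 0.5843 -0.0294  0.012 ]
 [ 0.5922  0.0302  0.012 ]
 [ 0.6333  0.0239  0.012 ]] [ 0.608275 -0.00265   0.012   ]
t 5.88 tcp [0.6313 0.1346 0.1857] yaw -1.722 w 0.0718 g 0.0 F [0.4 0.1 0.6] q [ 0.51  0.34 -0.11 -0.   -1.12 -0.66]
shift [0.139  0.0018 0.1823] turn -0.001
```

Request:
play_rows(
  steps=[
    [0,0.03,0,0.0,0],
    [0,0.065,0,0.01,0],
    [0,0.1,0,0.02,0],
    [0,0.13,0.001,0.04,0],
    [0,0.139,0.001,0.075,0],
    [0,0.139,0.001,0.11,0],
    [0,0.139,0.001,0.14,0],
    [0,0.139,0.001,0.16,0],
    [0,0.139,0.001,0.172,0],
    [0,0.139,0.001,0.18,0],
    [0,0.139,0.001,0.182,0],
    [0,0.139,0.001,0.182,0],
  ],
)

```text
t: 6.88
eef_pos: [0.6103, -0.0022, 0.0047]
tcp_rot: [-0.0, -0.652, 0.758, -0.0]
contact_force: [-0.1, -0.4, -0.1]
width: 0.0876
grasp_force: 0.0
```

Request:
play_rows(
  steps=[
    [1,0,0,0,0],
    [1,0,0,0,0],
    [1,0,0,0,0],
    [1,0,0,0,0],
    [1,0,0,0,0],
    [1,0,0,0,0],
    [1,0,0,0,0],
    [1,0,0,0,0],
    [1,0,0,0,0],
    [1,0,0,0,0],
    [1,0,0,0,0],
    [1,0,0,0,0],
  ],
)

```text
t: 7.88
eef_pos: [0.6101, -0.0019, 0.0046]
tcp_rot: [-0.0, -0.652, 0.758, 0.0]
contact_force: [-0.6, 0.9, 2.3]
width: 0.0397
grasp_force: 30.0
```

Request:
play_rows(
  steps=[
    [1,0,0,-0.01,0],
    [1,0,0,-0.04,0],
    [1,0,0,-0.075,0],
    [1,0,0,-0.105,0],
    [1,-0.017,0.028,-0.11,-0.02],
    [1,-0.035,0.056,-0.11,-0.05],
    [1,-0.053,0.085,-0.11,-0.08],
    [1,-0.07,0.113,-0.11,-0.11],
    [1,-0.088,0.142,-0.11,-0.14],
    [1,-0.105,0.17,-0.11,-0.16],
    [1,-0.121,0.1945,-0.11,-0.16],
    [1,-0.121,0.1945,-0.11,-0.16],
  ],
)

```text
t: 8.88
eef_pos: [0.4332, 0.1488, 0.1154]
tcp_rot: [-0.001, 0.711, -0.703, -0.0]
contact_force: [-0.6, 0.1, -0.7]
width: 0.0399
grasp_force: 30.0
```

```bash
python3 - <<'E'
from h import *
c,im=shot('wrist','w5')
go(.436,.147,.011,np.radians(-89.4))
E
```

```text
t 8.93 tcp [0.4347 0.1484 0.1155] yaw -1.558 w 0.0399 g 30.0 F [ 0.4 -0.7 -0.5] q [ 0.76  0.11 -0.6  -0.   -0.86 -0.75]
shift [ 0.0015 -0.0012  0.1045] turn 0.002
```

View pics/w5.png

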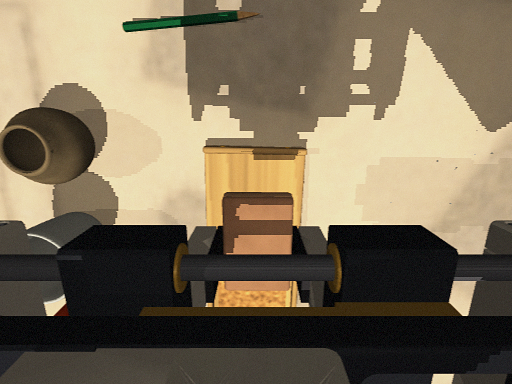

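The tile hangs level, with its −y end at v≈193. The tray's end wall edge is at v≈148, u 205..307, which I'll use to check the tray position from close up.

```bash
python3 - <<'E'
from h import *
c=cam("wrist")
print(onz(c,204.5,148,.014),onz(c,307.5,148.5,.014),"tile end",onz(c,258,194,.127))
E
```

```text
[0.4824 0.1048 0.014 ] [0.3885 0.1041 0.014 ] tile end [0.4339 0.1158 0.127 ]
```

Request:
play_rows(
  steps=[
    [1,-0.0075,-0.001,0.02,0],
    [1,-0.0075,-0.001,0.045,0],
    [1,-0.0075,-0.001,0.07,0],
    [1,-0.0075,-0.001,0.085,0],
    [1,-0.0075,-0.001,0.095,0],
    [1,-0.0075,-0.001,0.101,0],
    [1,-0.0075,-0.001,0.1045,0],
    [1,-0.0075,-0.001,0.1045,0],
    [1,-0.0075,-0.001,0.1045,0],
  ],
)

```text
t: 9.68
eef_pos: [0.4377, 0.1546, 0.0106]
tcp_rot: [-0.001, 0.71, -0.704, 0.0]
contact_force: [-0.5, 0.3, -0.6]
width: 0.0399
grasp_force: 30.0
```

Request:
play_rows(
  steps=[
    [0.4,0,0,0,0],
    [0,0,0,0,0],
    [0,0,0,0,0],
    [0,0,0,0,0],
    [0,0,0,-0.01,0],
    [0,0,0,-0.03,0],
    [0,0,0,-0.06,0],
    [0,0,0,-0.09,0],
    [0,0,0,-0.125,0],
    [0,0,0,-0.16,0],
    [0,0,0,-0.17,0],
    [0,0,0,-0.17,0],
  ],
)

```text
t: 10.68
eef_pos: [0.4386, 0.1557, 0.1837]
tcp_rot: [-0.004, 0.71, -0.704, 0.0]
contact_force: [0.9, -0.4, -0.5]
width: 0.0877
grasp_force: 0.0
```

Request:
play_rows(
  steps=[
    [0,0.025,-0.018,0,0.01],
    [0,0.053,-0.037,0,0.02],
    [0,0.082,-0.057,0,0.03],
    [0,0.11,-0.077,0,0.04],
    [0,0.14,-0.097,0,0.05],
    [0,0.168,-0.117,0,0.06],
    [0,0.197,-0.137,0,0.07],
    [0,0.225,-0.157,0.01,0.084],
    [0,0.2536,-0.177,0.02,0.084],
    [0,0.2536,-0.177,0.05,0.084],
    [0,0.2536,-0.177,0.085,0.084],
    [0,0.2536,-0.177,0.12,0.084],
  ],
)

```text
t: 11.68
eef_pos: [0.6159, -0.0984, 0.0578]
tcp_rot: [0.0, -0.679, 0.734, 0.0]
contact_force: [-0.3, 0.9, -0.4]
width: 0.0878
grasp_force: 0.0
```

Request:
play_rows(
  steps=[
    [0,0,0,0.025,0],
    [0,0,0,0.042,0],
    [0,0,0,0.052,0],
    [0,0,0,0.055,0],
    [0,0,0,0.055,0],
    [0,0,0,0.055,0],
  ],
)

```text
t: 12.18
eef_pos: [0.6169, -0.0974, 0.0058]
tcp_rot: [0.0, -0.68, 0.733, -0.0]
contact_force: [0.3, 1.5, -0.8]
width: 0.0875
grasp_force: 0.0
```

Request:
play_rows(
  steps=[
    [0,0,-0.0005,0.003,0],
    [1,0,-0.0005,0.0035,0],
    [1,0,-0.0005,0.0035,0],
    [1,0,-0.0005,0.0035,0],
    [1,0,-0.0005,0.0035,0],
    [1,0,-0.0005,0.0035,0],
    [1,0,-0.0005,0.0035,0],
    [1,0,-0.0005,0.0035,0],
    [1,0,-0.0005,0.0035,0],
    [1,0,-0.0005,0.0035,0],
    [1,0,-0.0005,0.0035,0],
    [1,0,-0.0005,0.0035,0],
  ],
)

```text
t: 13.18
eef_pos: [0.6167, -0.0975, 0.0016]
tcp_rot: [0.0, -0.68, 0.733, -0.0]
contact_force: [-0.6, -0.3, 0.5]
width: 0.0392
grasp_force: 30.0
```

Request:
play_rows(
  steps=[
    [1,0,0,-0.01,0],
    [1,0,0,-0.04,0],
    [1,0,0,-0.075,0],
    [1,0,0,-0.105,0],
    [1,0.02,0.025,-0.12,-0.02],
    [1,0.044,0.05,-0.12,-0.05],
    [1,0.067,0.076,-0.12,-0.08],
    [1,0.09,0.102,-0.12,-0.103],
    [1,0.113,0.128,-0.12,-0.103],
    [1,0.1338,0.152,-0.12,-0.103],
    [1,0.1338,0.152,-0.12,-0.103],
    [1,0.1338,0.152,-0.12,-0.103],
  ],
)

```text
t: 14.18
eef_pos: [0.454, -0.2205, 0.1226]
tcp_rot: [-0.0, 0.716, -0.698, 0.0]
contact_force: [0.7, 1.3, 0.2]
width: 0.0389
grasp_force: 30.0
```

```bash
python3 - <<'E'
from h import *
go(.4545,-.2195,.009,np.radians(-88.4))
c,im=shot('wrist','w6')
for cnt in blobs(im,(150,0,350,225),smin=115,vmin=60,amin=150): print(cv2.boundingRect(cnt),rect(c,cnt,.01))
E
```

```text
t 14.18 tcp [ 0.454  -0.2205  0.1226] yaw -1.545 w 0.0389 g 30.0 F [0.7 1.3 0.2] q [-0.06  0.18 -0.5   0.   -0.89  0.09]
shift [-0.001  -0.0004  0.1136] turn -0.002
(201, 16, 115, 209) (array([ 0.4537, -0.2802]), array([0.097 , 0.1883]), 'long-axis yaw deg', np.float32(91.6))
```

View pics/w6.png

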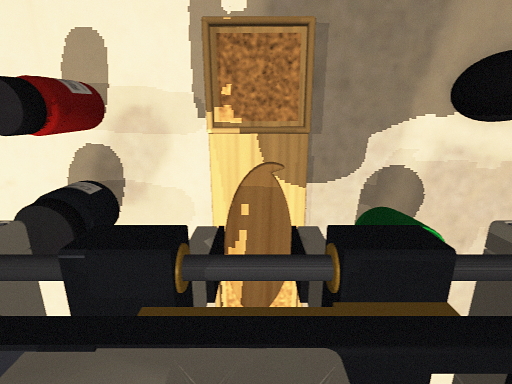

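The far tray edge is at v≈16 and the rib hangs level over the flat bay, with its tip at (275,165). Lowering.

Request:
play_rows(
  steps=[
    [1,-0.001,0,0.025,0],
    [1,-0.001,0,0.05,0],
    [1,-0.001,0,0.075,0],
    [1,-0.001,0,0.095,0],
    [1,-0.001,0,0.107,0],
    [1,-0.001,0,0.111,0],
    [1,-0.001,0,0.113,0],
    [1,-0.001,0,0.113,0],
    [1,-0.001,0,0.113,0],
  ],
)

```text
t: 14.98
eef_pos: [0.4561, -0.2185, 0.0094]
tcp_rot: [-0.0, 0.717, -0.697, 0.001]
contact_force: [0.5, 0.3, -0.2]
width: 0.0389
grasp_force: 30.0
```

Request:
play_rows(
  steps=[
    [0.4,0,0,0,0],
    [0,0,0,0,0],
    [0,0,0,0,0],
    [0,0,0,0,0],
    [0,0,0,-0.01,0],
    [0,0,0,-0.03,0],
    [0,0,0,-0.06,0],
    [0,0,0,-0.09,0],
    [0,0,0,-0.12,0],
    [0,0,0,-0.15,0],
    [0,0,0,-0.15,0],
    [0,0,0,-0.15,0],
  ],
)

```text
t: 15.98
eef_pos: [0.4563, -0.2188, 0.1614]
tcp_rot: [-0.002, 0.717, -0.697, 0.002]
contact_force: [-0.5, 0.1, -0.8]
width: 0.0873
grasp_force: 0.0
```

```bash
python3 - <<'E'
from h import *
go(.622,-.293,.15,-1.571)
E
```

```text
t 15.98 tcp [ 0.4563 -0.2188  0.1614] yaw -1.543 w 0.0873 g 0.0 F [-0.5  0.1 -0.8] q [-0.06  0.13 -0.45  0.   -0.98  0.09]
shift [ 0.0789 -0.1635  0.0123] turn 0.028
```

Request:
play_rows(
  steps=[
    [0,0.015,-0.03,0,0.01],
    [0,0.032,-0.065,0,0.02],
    [0,0.048,-0.1,0,0.028],
    [0,0.065,-0.135,0,0.028],
    [0,0.079,-0.1635,0.0,0.028],
    [0,0.079,-0.1635,0.005,0.028],
    [0,0.079,-0.1635,0.02,0.028],
    [0,0.079,-0.1635,0.045,0.028],
    [0,0.079,-0.1635,0.075,0.028],
    [0,0.079,-0.1635,0.1,0.028],
    [0,0.079,-0.1635,0.115,0.028],
    [0,0.079,-0.1635,0.121,0.028],
  ],
)

```text
t: 16.98
eef_pos: [0.6179, -0.2923, 0.0334]
tcp_rot: [-0.002, -0.707, 0.707, 0.003]
contact_force: [-0.6, 0.4, -1.1]
width: 0.0876
grasp_force: 0.0
```

Request:
play_rows(
  steps=[
    [0,0,0,0.0035,0],
    [0,0,0,0.0035,0],
    [1,0,0,0.0035,0],
    [1,0,0,0.0035,0],
    [1,0,0,0.0035,0],
    [1,0,0,0.0035,0],
    [1,0,0,0.0035,0],
    [1,0,0,0.0035,0],
    [1,0,0,0.0035,0],
    [1,0,0,0.0035,0],
    [1,0,0,0.0035,0],
    [1,0,0,0.0035,0],
  ],
)

```text
t: 17.98
eef_pos: [0.6209, -0.2931, 0.0343]
tcp_rot: [-0.0, 0.707, -0.707, 0.0]
contact_force: [-0.2, 0.1, 1.5]
width: 0.0417
grasp_force: 30.0
```

Request:
play_rows(
  steps=[
    [1,0,0,-0.005,0],
    [1,0,0,-0.015,0],
    [1,0,0,-0.03,0],
    [1,0,0,-0.03,0],
  ],
)

```text
t: 18.32
eef_pos: [0.6225, -0.2936, 0.0675]
tcp_rot: [-0.001, 0.707, -0.707, 0.002]
contact_force: [0.4, -0.5, -0.8]
width: 0.042
grasp_force: 30.0
```

```bash
python3 - <<'E'
from h import *
pose(); c,im=shot('wrist','w7'); cv2.imwrite("pics/w7.png",cv2.convertScaleAbs(im,alpha=1.8))
c,im=shot('top','t7'); c2,im2=shot('scene','s7')
a=cv2.resize(im[90:180,290:430],(560,360)); b=cv2.resize(im2[180:300,280:420],(420,360)); 
cv2.imwrite("pics/c7.png",cv2.resize(np.hstack([cv2.imread("pics/w7.png")[:,:,:],cv2.resize(b,(448,384))]),(800,320)))
E
```

```text
t 18.32 tcp [ 0.6225 -0.2936  0.0675] yaw -1.57 w 0.042 g 30.0 F [ 0.4 -0.5 -0.8] q [-0.16  0.5  -0.15  0.   -0.92  0.16]
```

View pics/c7.png

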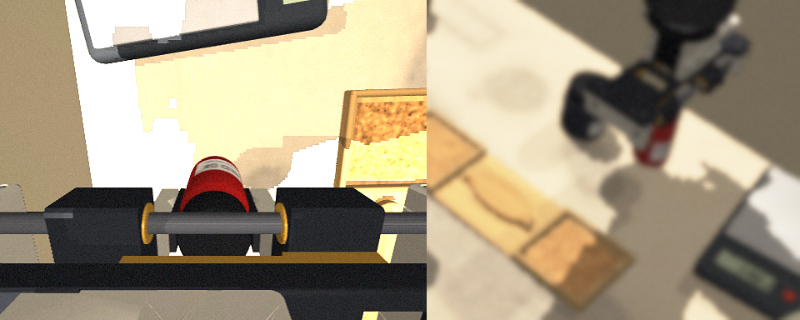

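The pot hangs upright and the rib lies in its bay. Next I'll measure the pot's offset along the pads from the red/black cap boundary.

```bash
python3 - <<'E'
from h import *
c=cam("wrist"); s=bot.sense(); im=cv2.imread("pics/w7.png"); hsv=cv2.cvtColor(im,cv2.COLOR_BGR2HSV)
print([(v,hsv[v,256].tolist()) for v in range(184,256,3)])
dz=s["eef_pos"][2]-.0343
for v in (185,188,191): print("bottom front",v,onz(c,256,v,dz))
for v in (222,225,228,231): print("cap low edge",v,onz(c,256,v,dz+.08))
print(s["eef_pos"],s["t"])
E
```

```text
[(184, [30, 61, 255]), (187, [3, 182, 139]), (190, [4, 181, 137]), (193, [13, 44, 155]), (196, [19, 55, 144]), (199, [20, 45, 148]), (202, [14, 44, 198]), (205, [179, 255, 113]), (208, [179, 197, 128]), (211, [4, 255, 128]), (214, [2, 206, 140]), (217, [4, 230, 144]), (220, [1, 223, 160]), (223, [0, 215, 160]), (226, [0, 212, 160]), (229, [81, 111, 23]), (232, [130, 115, 20]), (235, [132, 91, 14]), (238, [150, 70, 22]), (241, [130, 48, 16]), (244, [90, 66, 27]), (247, [125, 166, 20]), (250, [6, 105, 34]), (253, [117, 111, 23])]
bottom front 185 [ 0.6206 -0.319   0.0297]
bottom front 188 [ 0.6206 -0.3168  0.0297]
bottom front 191 [ 0.6206 -0.3146  0.0297]
cap low edge 222 [ 0.6204 -0.3225  0.1097]
cap low edge 225 [ 0.6204 -0.3212  0.1097]
cap low edge 228 [ 0.6204 -0.3198  0.1097]
cap low edge 231 [ 0.6204 -0.3184  0.1097]
[ 0.62056412 -0.29282152  0.06402575] 18.4667
```

Request:
play_rows(
  steps=[
    [1,0,0,-0.03,0],
    [1,0,0,-0.065,0],
    [1,-0.02,0.007,-0.095,0],
    [1,-0.05,0.017,-0.115,0],
    [1,-0.084,0.029,-0.12,0],
    [1,-0.119,0.04,-0.12,0],
    [1,-0.154,0.052,-0.12,0],
    [1,-0.189,0.064,-0.12,0],
    [1,-0.224,0.076,-0.12,0],
    [1,-0.259,0.088,-0.12,0],
    [1,-0.294,0.1,-0.12,0],
    [1,-0.329,0.112,-0.12,0],
  ],
)

```text
t: 19.47
eef_pos: [0.5073, 0.0374, 0.1834]
tcp_rot: [-0.0, -0.707, 0.707, 0.0]
contact_force: [0.1, 1.1, -1.5]
width: 0.042
grasp_force: 30.0
```

Request:
play_rows(
  steps=[
    [1,-0.035,0.012,0,0],
    [1,-0.07,0.024,0,0],
    [1,-0.105,0.036,0,0],
    [1,-0.14,0.048,0,0],
    [1,-0.17,0.058,0,0],
    [1,-0.195,0.066,0,0],
    [1,-0.21,0.0715,0,0],
    [1,-0.215,0.073,0.02,0],
    [1,-0.215,0.073,0.04,0],
    [1,-0.215,0.073,0.05,0],
    [1,-0.215,0.073,0.05,0],
    [1,-0.215,0.073,0.05,0],
  ],
)

```text
t: 20.47
eef_pos: [0.4357, 0.2504, 0.1337]
tcp_rot: [-0.001, -0.707, 0.707, -0.0]
contact_force: [0.3, 0.2, -0.6]
width: 0.042
grasp_force: 30.0
```

```bash
python3 - <<'E'
from h import *
go(.4355,.251,.042,-1.571)
c,im=shot('wrist','w8')
for cnt in blobs(im,(150,0,380,225),smin=115,vmin=60,amin=150): print(cv2.boundingRect(cnt),rect(c,cnt,.014))
E
```

```text
t 20.47 tcp [0.4357 0.2504 0.1337] yaw -1.571 w 0.042 g 30.0 F [ 0.3  0.2 -0.6] q [ 0.91  0.16 -0.49  0.   -0.92 -0.91]
shift [-0.0007  0.0001  0.0917] turn -0.0
(359, 188, 21, 37) (array([0.3188, 0.2685]), array([0.021 , 0.0403]), 'long-axis yaw deg', np.float32(95.9))
(203, 29, 108, 196) (array([0.4362, 0.196 ]), array([0.0951, 0.1834]), 'long-axis yaw deg', np.float32(89.6))
```

View pics/w8.png

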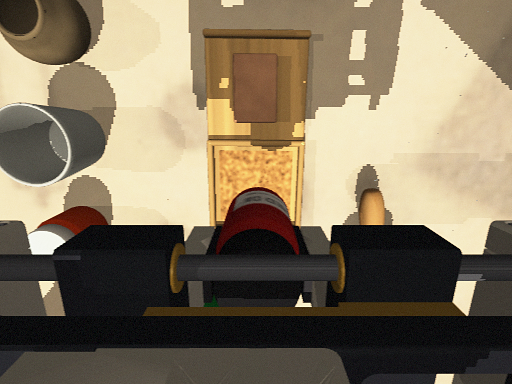

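The tile lies centred in its bay at (255,88). The tall pot hangs over the cork well. Lowering.

Request:
play_rows(
  steps=[
    [1,-0.0015,0,0.02,0],
    [1,-0.0015,0,0.045,0],
    [1,-0.0015,0,0.065,0],
    [1,-0.0015,0,0.08,0],
    [1,-0.0015,0,0.088,0],
    [1,-0.0015,0,0.091,0],
    [1,-0.0015,0,0.0928,0],
    [1,-0.0015,0,0.0928,0],
    [1,-0.0015,0,0.0928,0],
  ],
)

```text
t: 21.27
eef_pos: [0.4363, 0.2531, 0.0422]
tcp_rot: [-0.001, 0.707, -0.707, -0.0]
contact_force: [-0.1, 0.1, -1.9]
width: 0.042
grasp_force: 30.0
```

Request:
play_rows(
  steps=[
    [0.4,0,0,0,0],
    [0,0,0,0,0],
    [0,0,0,0,0],
    [0,0,0,0,0],
    [0,0,0,-0.01,0],
    [0,0,0,-0.03,0],
    [0,0,0,-0.06,0],
    [0,0,0,-0.09,0],
    [0,0,0,-0.12,0],
    [0,0,0,-0.15,0],
    [0,0,0,-0.15,0],
    [0,0,0,-0.15,0],
  ],
)

```text
t: 22.27
eef_pos: [0.4365, 0.2534, 0.194]
tcp_rot: [-0.003, 0.707, -0.707, -0.0]
contact_force: [0.4, -0.5, -0.7]
width: 0.0875
grasp_force: 0.0
```

```bash
python3 - <<'E'
from h import *
go(.52,.37,.2,-1.571)
E
```

```text
t 22.27 tcp [0.4365 0.2534 0.194 ] yaw -1.571 w 0.0875 g 0.0 F [ 0.4 -0.5 -0.7] q [ 0.92  0.1  -0.41  0.   -1.06 -0.92]
shift [-0.1166 -0.0835 -0.0053] turn 0.0
```

Request:
play_rows(
  steps=[
    [0,-0.025,-0.025,-0.01,0],
    [0,-0.05,-0.05,-0.02,0],
    [0,-0.075,-0.07,-0.03,0],
    [0,-0.1,-0.09,-0.04,0],
    [0,-0.117,-0.114,-0.04,0],
    [0,-0.117,-0.114,-0.04,0],
    [0,-0.117,-0.114,-0.04,0],
    [0,-0.117,-0.114,-0.04,0],
  ],
)

```text
t: 22.93
eef_pos: [0.5491, 0.3689, 0.2298]
tcp_rot: [-0.001, -0.707, 0.707, 0.0]
contact_force: [0.1, 0.2, -1.2]
width: 0.0875
grasp_force: 0.0
```

```bash
python3 - <<'E'
from h import *
pose(); c,im=shot('wrist','w9'); np.save("c9.npy",c,allow_pickle=True)
for cnt in blobs(im,(120,0,260,225),smax=60,vmin=110,amin=100): print("white",cv2.boundingRect(cnt),cv2.minEnclosingCircle(cnt),rect(c,cnt,.061))
E
```

```text
t 22.93 tcp [0.5491 0.3689 0.2298] yaw -1.571 w 0.0875 g 0.0 F [ 0.1  0.2 -1.2] q [ 0.89  0.34 -0.01 -0.   -1.22 -0.89]
white (168, 95, 43, 42) ((189.5, 115.5), 22.102134704589844) (array([0.6236, 0.2965]), array([0.0439, 0.0468]), 'long-axis yaw deg', np.float32(0.0))
white (185, 0, 33, 28) ((203.35714721679688, 13.642857551574707), 18.407337188720703) (array([0.6051, 0.1962]), array([0.0242, 0.0323]), 'long-axis yaw deg', np.float32(0.0))
white (157, 0, 61, 54) ((186.48077392578125, 20.245561599731445), 34.133296966552734) (array([0.6255, 0.2134]), array([0.0328, 0.0653]), 'long-axis yaw deg', np.float32(150.9))
```

View pics/w9.png

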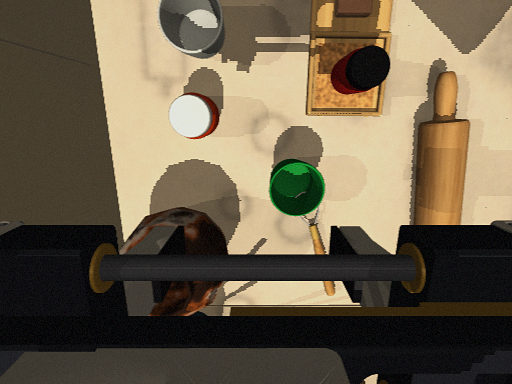

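Tall pot stands in the well, with its cap at (367,67). The short pot's white cap is at (189,116). The cup rim spans u 160..223 with its lower edge at v≈57. The vase's near edge is at (185,207).

```bash
python3 - <<'E'
from h import *
c=cam("wrist")
print("cup",(onz(c,160,22,.066)[0]+onz(c,223,22,.066)[0])/2,onz(c,191,57,.066)[1]-.033,onz(c,160,22,.066)[0]-onz(c,223,22,.066)[0])
print("vase near",[onz(c,185,207,z)[1] for z in (0.,.06,.1)])
go(.6236,.2965,.1,-1.571)
E
```

```text
cup 0.6142000000000001 0.2043 0.06359999999999999
vase near [np.float64(0.4235), np.float64(0.4037), np.float64(0.3905)]
t 22.98 tcp [0.5491 0.3688 0.2304] yaw -1.571 w 0.0877 g 0.0 F [0.1 0.3 1.1] q [ 0.89  0.34 -0.01 -0.   -1.22 -0.89]
shift [ 0.0721 -0.0747  0.1304] turn 0.0
```

Request:
play_rows(
  steps=[
    [0,0.02,-0.02,0,0],
    [0,0.045,-0.045,0.005,0],
    [0,0.065,-0.068,0.02,0],
    [0,0.072,-0.0747,0.045,0],
    [0,0.072,-0.0747,0.075,0],
    [0,0.072,-0.0747,0.1,0],
    [0,0.072,-0.0747,0.125,0],
    [0,0.072,-0.0747,0.15,0],
    [0,0.072,-0.0747,0.175,0],
    [0,0.072,-0.0747,0.195,0],
    [0,0.072,-0.0747,0.205,0],
    [0,0.072,-0.0747,0.208,0],
  ],
)

```text
t: 23.98
eef_pos: [0.623, 0.2965, 0.0217]
tcp_rot: [-0.002, -0.707, 0.707, 0.0]
contact_force: [-1.4, -0.8, 1.2]
width: 0.0877
grasp_force: 0.0
```

Request:
play_rows(
  steps=[
    [0,0,0,0,0],
    [0,0,0,0,0],
    [1,0,0,0,0],
    [1,0,0,0,0],
    [1,0,0,0,0],
    [1,0,0,0,0],
    [1,0,0,0,0],
    [1,0,0,0,0],
    [1,0,0,0,0],
    [1,0,0,0,0],
    [1,0,0,0,0],
    [1,0,0,0,0],
  ],
)

```text
t: 24.98
eef_pos: [0.6245, 0.2975, 0.0234]
tcp_rot: [0.0, 0.707, -0.707, 0.0]
contact_force: [-1.3, -0.0, 1.6]
width: 0.0511
grasp_force: 30.0
```

Request:
play_rows(
  steps=[
    [1,0,0,-0.01,0],
    [1,0,0,-0.04,0],
    [1,0,0,-0.075,0],
    [1,0,0,-0.11,0],
    [1,0.015,0.004,-0.14,0],
    [1,0.04,0.011,-0.155,0],
    [1,0.075,0.02,-0.16,0],
    [1,0.112,0.03,-0.16,0],
    [1,0.149,0.04,-0.16,0],
    [1,0.186,0.05,-0.16,0],
    [1,0.223,0.06,-0.16,0],
    [1,0.26,0.07,-0.16,0],
  ],
)

```text
t: 25.98
eef_pos: [0.5534, 0.0359, 0.1838]
tcp_rot: [-0.0, 0.707, -0.707, 0.0]
contact_force: [-0.3, -0.3, -1.6]
width: 0.0512
grasp_force: 30.0
```

Request:
play_rows(
  steps=[
    [1,0.037,0.01,0,0],
    [1,0.074,0.02,0,0],
    [1,0.111,0.03,0,0],
    [1,0.148,0.04,0,0],
    [1,0.185,0.05,0,0],
    [1,0.222,0.06,0,0],
    [1,0.259,0.07,0,0],
    [1,0.296,0.08,0,0],
    [1,0.33,0.09,0,0],
    [1,0.35,0.097,0,0],
    [1,0.36,0.0995,0.01,0],
    [1,0.3635,0.0995,0.03,0],
  ],
)

```text
t: 26.98
eef_pos: [0.4555, -0.3282, 0.1551]
tcp_rot: [0.001, -0.706, 0.708, -0.002]
contact_force: [0.5, 0.1, -1.9]
width: 0.051
grasp_force: 30.0
```

Request:
play_rows(
  steps=[
    [1,0,0,0.02,0],
    [1,0,0,0.035,0],
    [1,0,0,0.04,0],
    [1,0,0,0.04,0],
    [1,0,0,0.04,0],
  ],
)

```text
t: 27.4
eef_pos: [0.4553, -0.3258, 0.1137]
tcp_rot: [0.0, 0.707, -0.707, 0.0]
contact_force: [0.5, -0.8, -1.7]
width: 0.051
grasp_force: 30.0
```

```bash
python3 - <<'E'
from h import *
go(.455,-.326,.0305,-1.571)
c,im=shot('wrist','w10')
for cnt in blobs(im,(150,0,380,225),smin=115,vmin=60,amin=150): print(cv2.boundingRect(cnt),rect(c,cnt,.014))
E
```

```text
t 27.4 tcp [ 0.4553 -0.3258  0.1137] yaw -1.57 w 0.051 g 30.0 F [ 0.5 -0.8 -1.7] q [-0.27  0.27 -0.39  0.   -0.9   0.27]
shift [0.0002 0.0003 0.0832] turn 0.001
(203, 142, 105, 83) (array([ 0.4551, -0.3351]), array([0.0797, 0.0954]), 'long-axis yaw deg', np.float32(1.7))
(201, 0, 179, 65) (array([ 0.4235, -0.4814]), array([0.0458, 0.1471]), 'long-axis yaw deg', np.float32(164.6))
```

View pics/w10.png

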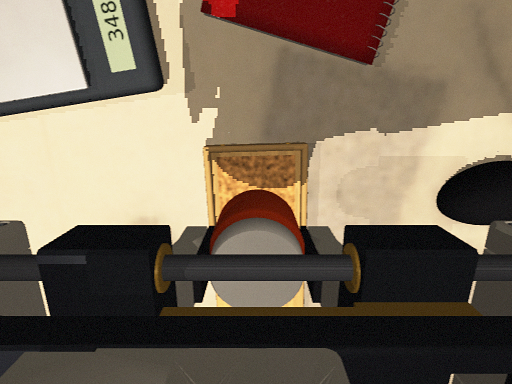

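The pot hangs over the far well, with the tray's end edge at v≈145, u 205..307. It is centred to within a millimetre or two.

Request:
play_rows(
  steps=[
    [1,0,0,0.02,0],
    [1,0,0,0.04,0],
    [1,0,0,0.06,0],
    [1,0,0,0.073,0],
    [1,0,0,0.08,0],
    [1,0,0,0.0828,0],
    [1,0,0,0.0828,0],
    [1,0,0,0.0828,0],
  ],
)

```text
t: 28.12
eef_pos: [0.4559, -0.3262, 0.0316]
tcp_rot: [-0.0, 0.707, -0.707, 0.001]
contact_force: [0.5, -0.2, -1.4]
width: 0.0506
grasp_force: 30.0
```

Request:
play_rows(
  steps=[
    [0.4,0,0,0,0],
    [0,0,0,0,0],
    [0,0,0,0,0],
    [0,0,0,0,0],
    [0,0,0,-0.01,0],
    [0,0,0,-0.03,0],
    [0,0,0,-0.06,0],
    [0,0,0,-0.09,0],
    [0,0,0,-0.12,0],
    [0,0,0,-0.15,0],
    [0,0,0,-0.16,0],
    [0,0,0,-0.16,0],
  ],
)

```text
t: 29.12
eef_pos: [0.4566, -0.3268, 0.195]
tcp_rot: [-0.001, 0.707, -0.707, 0.003]
contact_force: [0.3, -0.4, 0.4]
width: 0.0879
grasp_force: 0.0
```

```bash
python3 - <<'E'
from h import *
go(.58,.27,.21,-1.571)
E
```

```text
t 29.12 tcp [ 0.4566 -0.3268  0.195 ] yaw -1.57 w 0.0879 g 0.0 F [ 0.3 -0.4  0.4] q [-0.27  0.19 -0.29  0.   -1.08  0.27]
shift [-0.5967 -0.1237 -0.0158] turn 0.001
```

Request:
play_rows(
  steps=[
    [0,-0.03,-0.006,-0.005,0],
    [0,-0.068,-0.014,-0.01,0],
    [0,-0.107,-0.022,-0.015,0],
    [0,-0.146,-0.03,-0.015,0],
    [0,-0.185,-0.038,-0.015,0],
    [0,-0.224,-0.046,-0.015,0],
    [0,-0.263,-0.054,-0.015,0],
    [0,-0.302,-0.062,-0.015,0],
    [0,-0.341,-0.07,-0.015,0],
    [0,-0.38,-0.078,-0.015,0],
    [0,-0.419,-0.086,-0.015,0],
    [0,-0.458,-0.094,-0.015,0],
  ],
)

```text
t: 30.12
eef_pos: [0.5484, 0.1339, 0.205]
tcp_rot: [0.0, 0.707, -0.707, -0.0]
contact_force: [1.7, -0.1, 0.7]
width: 0.0873
grasp_force: 0.0
```

Request:
play_rows(
  steps=[
    [0,-0.038,-0.008,0,0],
    [0,-0.076,-0.016,0,0],
    [0,-0.11,-0.024,0,0],
    [0,-0.13,-0.029,0,0],
    [0,-0.138,-0.03,0,0],
    [0,-0.138,-0.03,0,0],
    [0,-0.138,-0.03,0,0],
    [0,-0.138,-0.03,0,0],
  ],
)

```text
t: 30.78
eef_pos: [0.5785, 0.2689, 0.2052]
tcp_rot: [-0.0, -0.707, 0.707, 0.0]
contact_force: [-0.4, -0.7, 0.7]
width: 0.0879
grasp_force: 0.0
```

```bash
python3 - <<'E'
from h import *
pose(); c,im=shot('wrist','w11')
E
```

```text
t 30.78 tcp [0.5785 0.2689 0.2052] yaw -1.571 w 0.0879 g 0.0 F [-0.4 -0.7  0.7] q [ 0.74  0.31 -0.1  -0.   -1.15 -0.74]
```

View pics/w11.png

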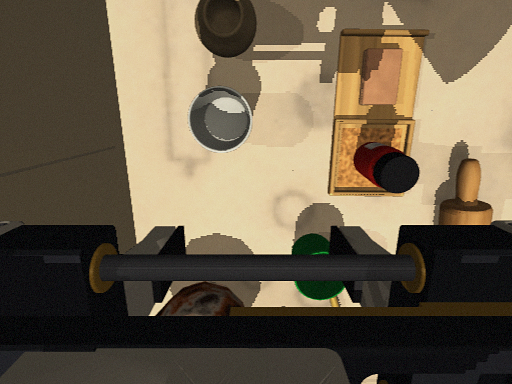

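The cup rim spans u 188..252 and v 87..152, so it is centred at (220,119.5). That was my 15th picture, one over the 14 allowed, so I won't view any more and will check by numbers only.

```bash
python3 - <<'E'
from h import *
c=cam("wrist"); p=onz(c,220,119.5,.066); print(p, onz(c,188,119.5,.066)-onz(c,252,119.5,.066),onz(c,220,152,.066)-onz(c,220,87,.066))
go(p[0],p[1],.025,-1.571)
E
```

```text
[0.6154 0.2    0.066 ] [ 0.0651 -0.0001  0.    ] [0.0023 0.064  0.    ]
t 30.83 tcp [0.5787 0.2688 0.2055] yaw -1.572 w 0.0875 g 0.0 F [-1.  -0.6  0.2] q [ 0.74  0.31 -0.1  -0.   -1.15 -0.74]
shift [ 0.0687 -0.0368  0.1805] turn -0.001
```

Request:
play_rows(
  steps=[
    [0,0.025,-0.013,0.01,0],
    [0,0.05,-0.027,0.025,0],
    [0,0.065,-0.035,0.045,0],
    [0,0.0687,-0.0368,0.07,0],
    [0,0.0687,-0.0368,0.09,0],
    [0,0.0687,-0.0368,0.1,0],
    [0,0.0687,-0.0368,0.1,0],
    [0,0.0687,-0.0368,0.12,0],
    [0,0.0687,-0.0368,0.14,0],
    [0,0.0687,-0.0368,0.16,0],
    [0,0.0687,-0.0368,0.175,0],
    [0,0.0687,-0.0368,0.1805,0],
  ],
)

```text
t: 31.83
eef_pos: [0.6153, 0.2011, 0.0243]
tcp_rot: [0.001, 0.707, -0.707, -0.0]
contact_force: [-0.3, -0.2, -1.0]
width: 0.0875
grasp_force: 0.0
```

Request:
play_rows(
  steps=[
    [0,0,0,0,0],
    [0,0,0,0,0],
    [1,0,0,0,0],
    [1,0,0,0,0],
    [1,0,0,0,0],
    [1,0,0,0,0],
    [1,0,0,0,0],
    [1,0,0,0,0],
    [1,0,0,0,0],
    [1,0,0,0,0],
    [1,0,0,0,0],
  ],
)

```text
t: 32.75
eef_pos: [0.6162, 0.2016, 0.0256]
tcp_rot: [-0.0, 0.707, -0.707, 0.0]
contact_force: [-1.0, -0.2, 5.4]
width: 0.0637
grasp_force: 30.0
```

Request:
play_rows(
  steps=[
    [1,0,0,-0.005,0],
    [1,0,0,-0.015,0],
    [1,0,0,-0.035,0],
    [1,0,0,-0.065,0],
    [1,0,0,-0.1,0],
    [1,0,0,-0.125,0],
    [1,0,0,-0.13,0],
  ],
)

```text
t: 33.33
eef_pos: [0.6181, 0.2023, 0.1613]
tcp_rot: [-0.004, 0.707, -0.707, 0.001]
contact_force: [0.3, -0.7, 0.1]
width: 0.064
grasp_force: 30.0
```

Request:
play_rows(
  steps=[
    [1,0.02,0.011,0,0],
    [1,0.05,0.027,0,0],
    [1,0.082,0.044,0,0],
    [1,0.114,0.061,0,0],
    [1,0.146,0.079,0,0],
    [1,0.178,0.096,0,0],
    [1,0.21,0.113,0,0],
    [1,0.242,0.13,0,0],
    [1,0.272,0.147,0,0],
    [1,0.296,0.16,0,0],
    [1,0.308,0.166,0,0],
    [1,0.31,0.167,0.0,0],
  ],
)

```text
t: 34.33
eef_pos: [0.4473, -0.1103, 0.1553]
tcp_rot: [0.0, -0.706, 0.708, 0.0]
contact_force: [-0.0, 0.1, -1.1]
width: 0.064
grasp_force: 30.0
```

Request:
play_rows(
  steps=[
    [1,0,0,0.02,0],
    [1,0,0,0.04,0],
    [1,0,0,0.05,0],
    [1,0,0,0.05,0],
    [1,0,0,0.05,0],
  ],
)

```text
t: 34.75
eef_pos: [0.4491, -0.1083, 0.1049]
tcp_rot: [0.001, 0.707, -0.707, -0.0]
contact_force: [-0.1, 0.8, -1.3]
width: 0.0639
grasp_force: 30.0
```

```bash
python3 - <<'E'
from h import *
go(.449,-.1085,.0325,-1.571)
c,im=shot('wrist','w12'); hsv=cv2.cvtColor(im,cv2.COLOR_BGR2HSV)
print([(v,hsv[v,257].tolist()) for v in range(120,225,5)])
for v in range(150,225,15): print(v,[hsv[v,u].tolist() for u in range(195,325,10)])
E
```

```text
t 34.75 tcp [ 0.4491 -0.1083  0.1049] yaw -1.57 w 0.0639 g 30.0 F [-0.1  0.8 -1.3] q [ 0.19  0.13 -0.61  0.   -0.83 -0.19]
shift [ 0.0002 -0.      0.0724] turn 0.001
[(120, [16, 171, 140]), (125, [16, 161, 117]), (130, [15, 174, 129]), (135, [18, 152, 141]), (140, [17, 143, 144]), (145, [16, 157, 127]), (150, [17, 150, 85]), (155, [16, 165, 136]), (160, [14, 168, 138]), (165, [14, 166, 112]), (170, [14, 171, 143]), (175, [14, 169, 119]), (180, [23, 132, 249]), (185, [150, 4, 59]), (190, [30, 31, 75]), (195, [26, 27, 67]), (200, [24, 36, 71]), (205, [27, 38, 73]), (210, [25, 37, 117]), (215, [20, 32, 120]), (220, [24, 30, 126])]
150 [[22, 53, 246], [19, 136, 237], [18, 141, 230], [18, 140, 238], [18, 143, 229], [16, 142, 95], [16, 149, 91], [16, 150, 97], [18, 153, 122], [17, 152, 158], [17, 152, 151], [20, 135, 246], [17, 63, 225]]
165 [[22, 50, 246], [20, 133, 241], [20, 143, 240], [17, 160, 240], [15, 171, 209], [16, 174, 101], [14, 166, 106], [14, 166, 129], [15, 171, 136], [14, 168, 137], [16, 170, 225], [20, 130, 241], [19, 67, 217]]
180 [[21, 51, 243], [21, 134, 241], [23, 124, 249], [17, 160, 238], [16, 167, 231], [25, 129, 249], [23, 136, 249], [18, 159, 241], [17, 163, 236], [15, 170, 168], [17, 162, 236], [21, 133, 244], [19, 63, 218]]
195 [[22, 55, 240], [19, 137, 235], [22, 126, 249], [19, 152, 248], [4, 32, 63], [30, 36, 63], [23, 27, 75], [23, 30, 76], [23, 26, 78], [14, 70, 102], [18, 149, 244], [21, 135, 244], [19, 53, 229]]
210 [[21, 62, 236], [18, 89, 215], [18, 137, 239], [15, 37, 69], [23, 28, 72], [27, 28, 82], [25, 37, 118], [21, 35, 123], [14, 30, 93], [27, 32, 80], [23, 28, 82], [21, 130, 243], [18, 67, 217]]
```

Request:
play_rows(
  steps=[
    [1,0,0,0.02,0],
    [1,0,0,0.04,0],
    [1,0,0,0.055,0],
    [1,0,0,0.065,0],
    [1,0,0,0.07,0],
    [1,0,0,0.0722,0],
    [1,0,0,0.0722,0],
    [1,0,0,0.0722,0],
  ],
)

```text
t: 35.47
eef_pos: [0.4495, -0.1085, 0.0336]
tcp_rot: [-0.0, 0.707, -0.707, 0.0]
contact_force: [-0.2, 0.9, -0.3]
width: 0.0639
grasp_force: 30.0
```

Request:
play_rows(
  steps=[
    [0.4,0,0,0,0],
    [0,0,0,0,0],
    [0,0,0,0,0],
    [0,0,0,0,0],
    [0,0,0,0,0],
    [0,0,0,-0.01,0],
    [0,0,0,-0.03,0],
    [0,0,0,-0.06,0],
    [0,0,0,-0.09,0],
    [0,0,0,-0.12,0],
    [0,0,0,-0.15,0],
    [0,0,0,-0.15,0],
  ],
)

```text
t: 36.47
eef_pos: [0.452, -0.1088, 0.1887]
tcp_rot: [-0.003, 0.707, -0.707, 0.003]
contact_force: [1.9, 0.3, -0.7]
width: 0.0876
grasp_force: 0.0
```

Request:
play_rows(
  steps=[
    [0,-0.035,0,-0.02,0],
    [0,-0.07,0,-0.04,0],
    [0,-0.105,0,-0.06,0],
    [0,-0.13,0,-0.08,0],
    [0,-0.14,0,-0.08,0],
    [0,-0.14,0,-0.08,0],
    [0,-0.14,0,-0.08,0],
    [0,-0.14,0,-0.08,0],
  ],
)

```text
t: 37.13
eef_pos: [0.4482, 0.0308, 0.2619]
tcp_rot: [-0.001, -0.707, 0.707, 0.0]
contact_force: [-0.5, -0.4, -0.3]
width: 0.0875
grasp_force: 0.0
```

```bash
python3 - <<'E'
from h import *
pose(); c,im=shot('wrist','w13'); t,ti=shot('top','t13'); t0=cv2.imread("pics/top0.png")
# cup rim: grey low-saturation pixels around expected place
def win(c,p,r): 
    u,v=proj(c,p); return max(0,int(u-r)),max(0,int(v-r)),int(u+r),int(v+r)
for nm,cc,img,r in(("wrist",c,im,50),("top",t,ti,16)):
    w=win(cc,(.449,-.11,.05),r); bl=blobs(img,w,smax=75,amin=40)
    print(nm,w,[(cv2.boundingRect(b),onz(cc,*cv2.minEnclosingCircle(b)[0],.066)) for b in bl])
w=win(t,(.455,-.327,.06),16); print("short",[(cv2.boundingRect(b),onz(t,*cv2.minEnclosingCircle(b)[0],.067)) for b in blobs(ti,w,smax=60,vmin=70,amin=20)])
w=win(t,(.436,.248,.09),18); print("tall cap",[(cv2.boundingRect(b),onz(t,*cv2.minEnclosingCircle(b)[0],.09)) for b in blobs(ti,w,vmax=40,amin=20)])
# stay-put pots: top-view difference from the start
for nm,p in(("belly",(.611,.102,.04)),("mid",(.622,-.19,.05))):
    x0,y0,x1,y1=win(t,p,14); g0,g1=[cv2.cvtColor(i,cv2.COLOR_BGR2GRAY)[y0:y1,x0:x1].astype(np.float32) for i in(t0,ti)]
    print(nm,cv2.phaseCorrelate(g0,g1))
E
```

```text
t 37.13 tcp [0.4482 0.0308 0.2619] yaw -1.571 w 0.0875 g 0.0 F [-0.5 -0.4 -0.3] q [ 0.51 -0.05 -0.4  -0.   -1.22 -0.51]
wrist (205, 6, 305, 106) [((219, 100, 25, 6), array([ 0.478 , -0.0561,  0.066 ])), ((260, 90, 45, 16), array([ 0.417 , -0.0608,  0.066 ])), ((227, 20, 58, 65), array([ 0.4493, -0.1113,  0.066 ])), ((293, 6, 12, 84), array([ 0.4   , -0.1161,  0.066 ]))]
top (286, 178, 318, 210) [((290, 181, 26, 26), array([ 0.4485, -0.1074,  0.066 ]))]
short [((377, 185, 19, 18), array([ 0.4541, -0.3242,  0.067 ]))]
tall cap [((169, 175, 9, 15), array([0.4667, 0.2195, 0.09  ]))]
belly ((-3.9831752064695927, 0.29481539540469903), 0.04870058986875746)
mid ((0.03387765824788147, 0.008763372930989277), 0.9953515993555387)
```

The cup, short pot and middle pot check out. The arm is probably hiding the belly and tall pots from the top camera, so I'll move it aside and check those.

Request:
play_rows(
  steps=[
    [0,0.035,0,0,0],
    [0,0.075,0,0,0],
    [0,0.115,0,0,0],
    [0,0.155,0,0,0],
    [0,0.195,0,0,0],
    [0,0.235,0,0,0],
    [0,0.265,0,0,0],
    [0,0.28,0,0,0],
    [0,0.28,0,0,0],
    [0,0.28,0,0,0],
  ],
)

```text
t: 38.07
eef_pos: [0.4478, -0.2502, 0.2618]
tcp_rot: [-0.0, -0.706, 0.708, 0.001]
contact_force: [0.7, 0.1, -0.3]
width: 0.0875
grasp_force: 0.0
```

```bash
python3 - <<'E'
from h import *
pose(); t,ti=shot('top','t14'); t0=cv2.imread("pics/top0.png")
def win(c,p,r): 
    u,v=proj(c,p); return max(0,int(u-r)),max(0,int(v-r)),int(u+r),int(v+r)
w=win(t,(.436,.248,.09),18); print("tall dark",w,[(cv2.boundingRect(b),onz(t,*cv2.minEnclosingCircle(b)[0],.096)) for b in blobs(ti,w,vmax=45,amin=20)])
w=win(t,(.436,.154,.015),20); print("tile",[(cv2.boundingRect(b),rect(t,b,.018)) for b in blobs(ti,w,hmax=14,smin=100,vmin=50,amin=60)])
x0,y0,x1,y1=win(t,(.611,.102,.04),14); g0,g1=[cv2.cvtColor(i,cv2.COLOR_BGR2GRAY)[y0:y1,x0:x1].astype(np.float32) for i in(t0,ti)]
print("belly",cv2.phaseCorrelate(g0,g1))
E
```

```text
t 38.07 tcp [ 0.4478 -0.2502  0.2618] yaw -1.574 w 0.0875 g 0.0 F [ 0.7  0.1 -0.3] q [-0.13  0.07 -0.28 -0.   -1.22  0.12]
tall dark (142, 175, 178, 211) [((152, 185, 17, 15), array([0.4397, 0.2492, 0.096 ]))]
tile [((190, 191, 23, 15), (array([0.4384, 0.1547]), array([0.0375, 0.0578]), 'long-axis yaw deg', np.float32(91.3)))]
belly ((0.4615803125904385, -0.231932762249345), 0.7774720398585001)
```

```bash
python3 -c "
from station import bot
print(bot.hand_in())"
```

```text
the job is handed in; nothing more can be done
None
```

Both kits are placed and the job is handed in at about 38 s of robot time (limit 144 s); hand-in gave no verdict, my last image checks put everything within tolerance (rib seen in its bay, not re-measured) and the two stock pots unmoved, the tile took a second grasp, and I viewed 15 pictures against the limit of 14.

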